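# Load two AA cells into a spring magazine

### The arm

A 7-joint arm with a two-finger parallel gripper is mounted at the origin on a cart in front of the work surface, level with it; the furniture and walls round the work are solid. World frame = base frame: x ahead of the robot, y to its left, z up, the work surface at z = 0. Lengths are in m, angles in rad, forces in N, time in s.
With the tool pointing down it reaches from about 0.4 to 0.875 m from the base axis. Payload 19.3 kg.
Tool frame: the origin (TCP) lies at the very end of the fingers, on their centre line; the grasp point (between the pads) lies 19 mm behind it; z points along the fingers, y is the line along which they close (so a half turn about z gives the same grasp; the last joint's range is limited). The gripper opens to 85 mm and grips with 20 to 120 N. Pads are 22 mm wide; open, the fingers measure 114 mm over their backs; the gripper's body (76 mm by 85 mm) begins 54 mm behind the grasp point. The pads swing forward as they close: fully open they stand 13 mm farther back than shut.
Start: joints at [-1.224, 0.521, -0.036, 1.599, 0.021, 1.021, -0.113], TCP at [0.253, 0.571, 0.231] pointing down, gripper open.
Joint ranges: [-2.91, 2.91], [-0.3, 2.13], [-1.5, 1.42], [0.17, 2.43], [-1.26, 4.41], [0.16, 1.93], [-2.52, 2.52]. Speed limits (rad/s): [1.89, 1.89, 2.39, 2.39, 3.01, 3.01, 3.01].

### API

Orientations are given as [roll, pitch, yaw] about the fixed x, y, z axes, in that order (R = Rz(yaw) Ry(pitch) Rx(roll)).
In Python, from workcell import bot gives the robot as it stands.
- The arm moves only by the shell command python3 -m crank 'ROWS' [FORCE]. ROWS is a JSON object of lists of equal length, an entry for each row: "travel": the shift along the world's x, y, z in cm, a list of three; "turn": the turn, a rotation vector about the world's x, y, z in degrees, a list of three; "gripper": the closure, from 0 (fully open) to 1 (shut). A call has exactly 5 rows; each row is the pose to reach, as a shift and turn from the pose commanded when the call began; what a row does not reach only later rows make up. A row lasts 1/10 s, in which the tool goes at most 50 mm and 8.59 degrees, less where a joint would pass 70% of its speed; a pose out of reach is approached as far as the arm can. A call with a gripper value outside its range is refused whole. The fingers move at their own pace and stop on an object; FORCE is the grip in N (left out, the last holds). Time passes only in rows, so rows that repeat a pose let the fingers close, or fill a call up. It gives the time, the measured TCP pose, the force, the opening and the grip force at its end, in the units of the state.
- bot.observe(): the state, without advancing time (a new reading comes with each control period).
- bot.grab_frame(name): name is "side" or "top" or "wrist"; returns a dict with "pixels" (480x640x3 uint8, red, green, blue), "fx", "fy", "cx", "cy" (pixels), "extrinsics" (4x4, takes a point from world to camera coordinates). Camera axes: x right, y down, z forward; pixel columns grow to the right and rows downward; lengths in m; the calibration is good to about 2 mm. A picture is of the moment at which its call begins. There is no depth.
- bot.job_done(): hands the job in; it is judged then, once.
The state is a dict: "clock": time; "qpos": joint angles; "qd": joint speeds; "joint_efforts": joint torques, N m; "position": TCP position; "tool_rot": TCP orientation; "force": force on the tool from outside, world axes, zero at the start; "moment": the same for the moment, N m; "grip_width": finger opening in m; "finger_force": force on a finger pad.
Only numpy, scipy, OpenCV 4.12 (cv2) and the standard library are available. Lean on these libraries where they do the work, as an engineer would, in place of code of your own. Each camera call takes 0.05 s, during which the arm holds its last target. There are 200 camera calls.

### The job

Load both AA cells into the spring magazine on the desk, one at a time and lying along its slot (either way round): push each one straight down past the two sprung end lips until it has snapped in beneath them. Once the second has passed the lips, keep pushing until you feel the stack land firmly on the solid stop inside (press on it with about 15 to 25 N, and never with more than 40 N on any cell), then let go so that the stack rises up under the lips and stays there. Leave the other things on the desk where they are.

Things in the scene. Friction and masses are not known exactly. Their poses are not given: they have to be found in the camera images.
- magazine: Grey plastic tower on an aluminium base plate (74 x 104 x 8 mm), fixed. Origin: centre of its underside (about 3 mm up, on a desk mat); z up, y along the slot (cells lie along y), x across it. Four corner guides (|y| 18.5 to 30 mm) form a slot 17 mm wide by 52 mm long. Between them (|y| < 18.5 mm) both long sides are open down to the base: fingers holding a cell by its sides can go down with it.
- magazine_mouth (a point): Centre of the slot's open top, 92 mm above the plate's underside (as all heights here). Here the slot is flared by about 4 mm on each side; the flare narrows to the straight slot at 81 mm. A cell let down into it comes to rest on the sloped tops of the lips, its underside at about 72 to 74 mm.
- magazine_lips (a point): Centre of the slot level with the undersides of the two sprung steel lips, 66 mm up. One at each end of the slot, each reaches 4 mm over the cell's end; its top slopes from 75 mm (wall) to 68 mm (edge). A cell pushed down wedges them apart (10 to 25 N in all); they snap back once its top is below 66 mm and the cell then rests up against them.
- magazine_floor (a point): Centre of the slot's floor, 8 mm up. A white follower plate in the slot is pushed up by a spring (2.5 N empty, top at 64 mm; 3.3 N with one cell; 4 to 5.5 N with two). Two stop posts on the floor catch the ends of the lower cell. Their height is hand-set and not measured: tops anywhere between 17 and 33 mm, so the upper cell's top lands at 46 to 62 mm.
- cell_a: AA cell lying on its side, 50 mm long (its y axis), 14.5 mm wide and high (flat-sided for contact, it does not roll), 23 g. Origin: centre of its underside.
- cell_a_mid (a point): Centre of that cell, 7.3 mm above its underside.
- cell_b: The other AA cell, identical: 50 mm long (y axis), 14.5 mm wide and high. Origin: centre of its underside.
- cell_b_mid (a point): Centre of that cell, 7.3 mm above its underside.
- screwdriver: Bystander: screwdriver lying down, 161 mm long (y axis), 22 mm thick. Origin: centre of its underside.
- reel: Bystander: flat wire reel, 64 mm across, 21 mm high. Origin: centre of its underside.
- vial: Bystander: small upright capped vial, 34 mm across, 56 mm high. Origin: centre of its underside.
- case: Bystander: small black case, 49 x 72 x 25 mm. Origin: centre of its underside.
- pump_tool: Bystander: desoldering pump lying down, 180 mm long (y axis), 22 mm thick. Origin: centre of its underside.

How it is judged:
By the outcome, as a careful person would: the job done as asked, in the order asked, and still so for the second after the job is handed in, with the robot touching nothing.
It also fails if it takes over 72 s, if anything falls off the work surface, if the arm or the gripper's body presses on something with over 40 N, if the wrist force passes 120 N, or if a joint passes its speed limit or range.

## Working session

There is one attempt and no reset: what is moved stays moved. The work goes in short steps, Python scripts to look and compute and a shell command to move; the robot and the scene stay as the last step left them, time stands still between calls to the robot, and variables do not carry over. Pictures are saved under pics/ and viewed, at most 10 in all, crops included, and the job is handed in when it is done.

```bash
mkdir -p pics; ls; python3 - <<'E'
from workcell import bot
import cv2,numpy as np
print(bot.observe())
for n in("top","side"):
    f=bot.grab_frame(n); cv2.imwrite(f"pics/{n}0.png",f["pixels"][:,:,::-1]); print(n,f["fx"],f["fy"],f["cx"],f["cy"],np.round(f["extrinsics"],4).tolist())
E
```

```text
pics
{'clock': 0.0, 'qpos': array([-1.22417648,  0.52201705, -0.03630424,  1.59998366,  0.02120478,
        1.02109279, -0.11280148]), 'qd': array([-5.89481752e-04, -9.40725656e-04,  3.54169887e-05,  1.93507413e-04,
        1.06046003e-03,  2.26168755e-06, -6.25329546e-04]), 'joint_efforts': array([-2.98666992e-04, -9.27095032e+01,  1.97975256e+00, -3.69932592e+01,
        1.78412109e-02,  7.96813139e-03, -7.38980179e-05]), 'position': array([0.25294911, 0.57117064, 0.23073282]), 'tool_rot': array([-3.14048085e+00,  9.45067539e-05,  2.72474338e+00]), 'force': array([-0.55104296, -0.30239625,  0.21869427]), 'moment': array([0.00822231, 0.01251045, 0.02068896]), 'finger_force': 0.0, 'grip_width': 0.08516120906611224}
top 596.1818624484737 596.1818624484737 313.25340014520367 236.20816819400795 [[0.0134, -0.9999, -0.0094, 0.1066], [-0.9934, -0.0122, -0.1139, 0.5303], [0.1138, 0.0109, -0.9934, 1.111], [0.0, 0.0, 0.0, 1.0]]
side 541.7273483872087 541.7273483872087 318.5339186689678 241.9713391527223 [[0.9557, -0.2942, -0.0123, -0.478], [-0.126, -0.3706, -0.9202, 0.1777], [0.2662, 0.8809, -0.3912, 0.7757], [0.0, 0.0, 0.0, 1.0]]
```

View pics/top0.png

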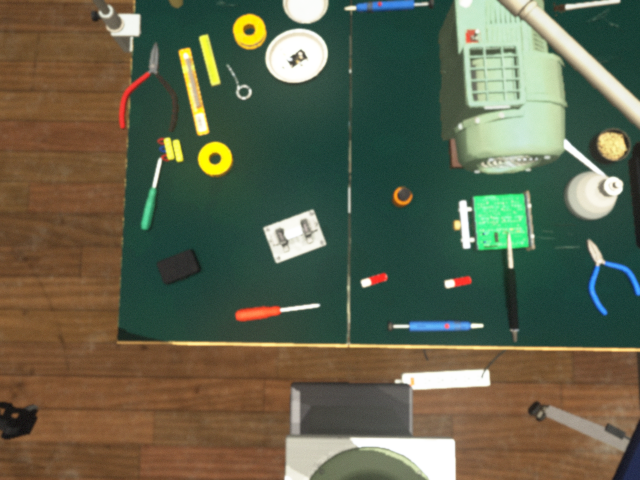

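View pics/side0.png

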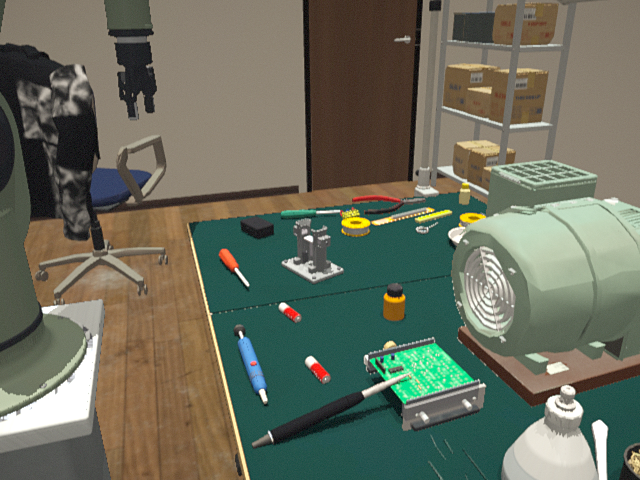

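The top view shows the magazine at about (295,236), cells at (374,280) and (458,282), vial (402,196) and pump tool (436,326). The screwdriver is at (277,312), the case at (178,267), and the arm is out of view. The side view shows the cells at (289,312) and (317,369), and the magazine at (312,250).

```bash
cat > h.py <<'E'
from workcell import bot
import cv2,numpy as np
def ray(f,u,v):
    E=f["extrinsics"];R=E[:3,:3];c=-R.T@E[:3,3]
    return c,R.T@np.array([(u-f["cx"])/f["fx"],(v-f["cy"])/f["fy"],1.])
def onz(f,u,v,z):
    c,d=ray(f,u,v); return c+d*(z-c[2])/d[2]
def proj(f,p):
    q=f["extrinsics"][:3]@np.append(p,1.); return np.array([f["fx"]*q[0]/q[2]+f["cx"],f["fy"]*q[1]/q[2]+f["cy"]])
def tri(obs):
    A=np.zeros((3,3));b=np.zeros(3)
    for f,u,v in obs:
        c,d=ray(f,u,v);d=d/np.linalg.norm(d);P=np.eye(3)-np.outer(d,d);A+=P;b+=P@c
    return np.linalg.solve(A,b)
def cellmask(f):
    p=f["pixels"].astype(int);r,g,b=p[...,0],p[...,1],p[...,2]
    m=((r>120)&(r-g>70)&(r-b>60))|((r>130)&(abs(r-g)<40)&(abs(r-b)<45)) 
    return m.astype(np.uint8)*255
def near(m,u,v,w=28):
    k=np.zeros_like(m);k[v-w:v+w,u-w:u+w]=m[v-w:v+w,u-w:u+w]
    c=max(cv2.findContours(k,cv2.RETR_EXTERNAL,cv2.CHAIN_APPROX_NONE)[0],key=cv2.contourArea)
    return c
def poly(f,c,z):
    return np.array([onz(f,u,v,z)[:2]*1000 for u,v in c.reshape(-1,2)],np.float32)
E
python3 - <<'E'
from h import *
t=bot.grab_frame("top");s=bot.grab_frame("side")
m=cellmask(t);ms=cellmask(s)
for n,(u,v),(us,vs) in(("a",(374,280),(289,312)),("b",(458,282),(317,369))):
    c=near(m,u,v);cs=near(ms,us,vs,20)
    print(n,cv2.minAreaRect(poly(t,c,.0145)))
    a,b=cv2.minAreaRect(c)[0],cv2.minAreaRect(cs)[0]
    print(a,b,tri([(t,*a),(s,*b)]))
p=t["pixels"].astype(int);mm=((p.min(2)>95)&(np.ptp(p,axis=2)<45)).astype(np.uint8)*255
c=near(mm,295,236,40);print("mag",cv2.minAreaRect(poly(t,c,.011)))
a=cv2.resize(t["pixels"][195:275,255:335],(560,560),interpolation=cv2.INTER_CUBIC)
im=np.zeros((560,800,3),np.uint8);im[:,:560]=a;im[:240,560:]=cv2.resize(t["pixels"][260:300,355:395],(240,240));im[280:520,560:]=cv2.resize(mm[195:275,255:335],(240,240))[...,None]
cv2.imwrite("pics/c1.png",im[...,::-1])
b=cv2.resize(s["pixels"][210:290,270:350],(560,560),interpolation=cv2.INTER_CUBIC);cv2.imwrite("pics/c2.png",b[...,::-1])
E
```

```text
a ((448.116943359375, -3.8597869873046875), (16.34647560119629, 51.8258171081543), 19.0898380279541)
(373.70001220703125, 279.6000061035156) (288.9346008300781, 311.2269287109375) [ 0.44829809 -0.00425954  0.01015324]
b ((446.3389587402344, -164.57595825195312), (16.830612182617188, 52.46897506713867), 11.991814613342285)
(457.423095703125, 281.6153564453125) (316.71087646484375, 368.7284240722656) [ 0.4466022  -0.16580308  0.00930376]
mag ((531.7999877929688, 150.62606811523438), (78.32779693603516, 107.82794189453125), 21.34300994873047)
```

View pics/c1.png

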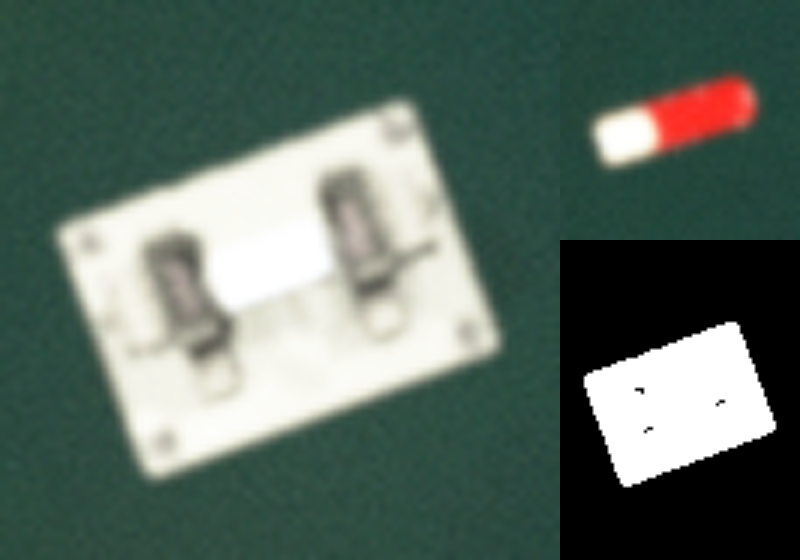

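The crop shows the magazine plate with the white follower at its centre. Its long axis is tilted about 21°. Cell a is at (374,280). I'm moving to hover over it now.

```bash

python3 -m crank '{"travel":[[1.3,-3.8,-0.4],[2.6,-7.7,-0.8],[3.9,-11.5,-1.2],[5.2,-15.3,-1.6],[6.5,-19.2,-2]],"turn":[[0,0,-3],[0,0,-6],[0,0,-9],[0,0,-12],[0,0,-15.7]],"gripper":[0.3,0.3,0.3,0.3,0.3]}' 60
python3 -m crank '{"travel":[[1.3,-3.8,-0.4],[2.6,-7.7,-0.8],[3.9,-11.5,-1.2],[5.2,-15.3,-1.6],[6.5,-19.2,-2]],"turn":[[0,0,-3],[0,0,-6],[0,0,-9],[0,0,-12],[0,0,-15.7]],"gripper":[0.3,0.3,0.3,0.3,0.3]}'
python3 -m crank '{"travel":[[1.7,-4.8,-1],[3.3,-9.6,-2],[5,-14.4,-3],[6.5,-19.1,-4],[6.5,-19.1,-4]],"turn":[[0,0,-4],[0,0,-8],[0,0,-12],[0,0,-15.7],[0,0,-15.7]],"gripper":[0.3,0.3,0.3,0.3,0.3]}'
python3 - <<'E'
from h import *
o=bot.observe();print(o["position"],o["tool_rot"],o["clock"],o["force"],o["grip_width"])
f=bot.grab_frame("wrist");cv2.imwrite("pics/w1.png",f["pixels"][:,:,::-1])
print(proj(f,[.448,-.004,.01]),np.round(f["extrinsics"],3).tolist())
E
```

```text
clock: 0.7
position: [0.3183, 0.3779, 0.2112]
tool_rot: [3.141, -0.0, 2.449]
force: [1.5, -0.4, -1.2]
grip_width: 0.0597
finger_force: 0.0
clock: 1.2
position: [0.3833, 0.186, 0.1913]
tool_rot: [3.141, -0.0, 2.175]
force: [0.6, 0.4, -0.4]
grip_width: 0.0599
finger_force: 0.0
clock: 1.7
position: [0.4486, -0.0089, 0.1506]
tool_rot: [-3.141, 0.002, 1.894]
force: [0.2, 0.6, -0.4]
grip_width: 0.0595
finger_force: 0.0
[ 0.44856392 -0.00889392  0.15057198] [-3.14066112e+00  1.72195504e-03  1.89367139e+00] 1.7 [ 0.15969683  0.55678756 -0.36633693] 0.059465805510196
[328.91899812 222.28681183] [[0.949, 0.316, -0.002, -0.422], [0.303, -0.908, 0.291, -0.158], [0.09, -0.277, -0.957, 0.26], [0.0, 0.0, 0.0, 1.0]]
```

View pics/w1.png

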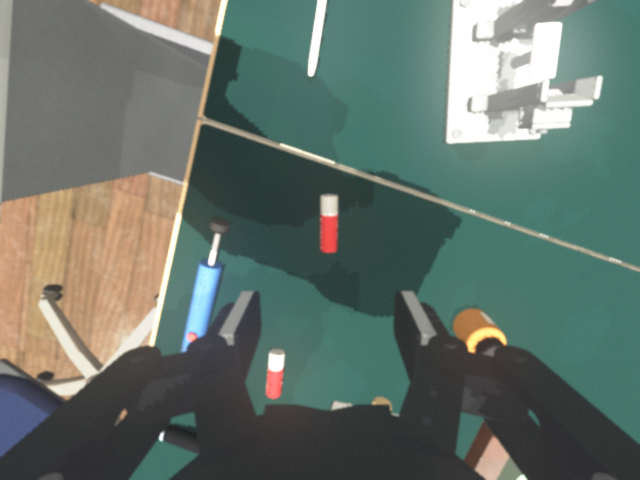

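The wrist view shows cell a at about (329,223), upright in the image. Projecting the top-camera estimate gives (329,222), so the two agree.

```bash
python3 - <<'E'
from h import *
f=bot.grab_frame("wrist");o=bot.observe();print(o["position"],np.degrees(o["tool_rot"]),o["force"])
p=f["pixels"].astype(int)
c=near(cellmask(f),329,223,45)
print(cv2.boundingRect(c),cv2.minAreaRect(poly(f,c,.0175)),cv2.minAreaRect(poly(f,c,.0145)))
E
```

```text
[ 0.44800304 -0.00488794  0.150969  ] [-1.79953622e+02  1.11352040e-02  1.08854038e+02] [0.25475968 0.82868146 0.04067843]
(320, 197, 18, 58) ((447.8890380859375, -3.6513423919677734), (14.312989234924316, 49.068702697753906), 18.262548446655273) ((448.1417236328125, -4.380214691162109), (14.468528747558594, 49.60188293457031), 18.26258087158203)
```

```bash

python3 -m crank '{"travel":[[0,0,-4],[0,0,-8],[0,0,-11.5],[0,0,-13.5],[0,0,-14.5]],"turn":[[0,0,0],[0,0,0],[0,0,0],[0,0,0],[0,0,0]],"gripper":[0.3,0.3,0.3,0.3,0.3]}' 60
python3 -m crank '{"travel":[[0,0,0],[0,0,0],[0,0,0],[0,0,0],[0,0,0]],"turn":[[0,0,0],[0,0,0],[0,0,0],[0,0,0],[0,0,0]],"gripper":[0.6,1,1,1,1]}' 60
python3 -m crank '{"travel":[[0,0,0],[0,0,0],[0,0,0],[0,0,0],[0,0,0]],"turn":[[0,0,0],[0,0,0],[0,0,0],[0,0,0],[0,0,0]],"gripper":[1,1,1,1,1]}' 60
```

```text
clock: 2.3
position: [0.4472, -0.0021, 0.0049]
tool_rot: [-3.14, -0.001, 1.905]
force: [0.4, 0.1, 0.6]
grip_width: 0.0596
finger_force: 0.0
clock: 2.8
position: [0.4487, -0.0031, 0.0076]
tool_rot: [3.14, 0.0, 1.903]
force: [-2.8, 0.4, 13.7]
grip_width: 0.0125
finger_force: 58.6
clock: 3.3
position: [0.4487, -0.0032, 0.0076]
tool_rot: [3.14, 0.0, 1.903]
force: [-1.9, 0.8, 13.9]
grip_width: 0.0126
finger_force: 58.6
```

```bash

python3 -m crank '{"travel":[[0,0,2],[0,0,6],[0,0,10],[0,0,13],[0,0,13]],"turn":[[0,0,0],[0,0,0],[0,0,0],[0,0,0],[0,0,0]],"gripper":[1,1,1,1,1]}'
python3 -m crank '{"travel":[[1,2,0],[3,5.5,0],[5,9,0],[7,12.5,0],[8.4,15.4,0]],"turn":[[0,0,0],[0,0,1],[0,0,2],[0,0,2.3],[0,0,2.3]],"gripper":[1,1,1,1,1]}'
python3 -m crank '{"travel":[[0,0,0],[0,0,0],[0,0,0],[0,0,0],[0,0,0]],"turn":[[0,0,0],[0,0,0],[0,0,0],[0,0,0],[0,0,0]],"gripper":[1,1,1,1,1]}'
python3 - <<'E'
from h import *
im=[]
for n in("wrist","top","side"):
    f=bot.grab_frame(n)
    print(n,proj(f,[.5318,.1506,.095]),proj(f,[.5318,.1506,.135]))
    u,v=proj(f,[.5318,.1506,.11]).astype(int);w=200 if n=="wrist" else 60
    p=f["pixels"];x0=max(0,min(u-w,640-2*w));y0=max(0,min(v-w,480-2*w))
    print(x0,y0,2*w);im.append(cv2.resize(p[y0:y0+2*w,x0:x0+2*w],(400,400) if n=="wrist" else (390,390),interpolation=cv2.INTER_CUBIC)[:390,:390])
    cv2.imwrite(f"pics/raw_{n}.png",p[...,::-1])
o=bot.observe();print(o["position"],np.degrees(o["tool_rot"]),o["force"],o["clock"])
cv2.imwrite("pics/c3.png",np.hstack([im[0],im[2]])[...,::-1])
E
```

```text
clock: 3.8
position: [0.4499, -0.0032, 0.1404]
tool_rot: [3.135, 0.001, 1.903]
force: [0.5, 0.6, -1.5]
grip_width: 0.0125
finger_force: 59.3
clock: 4.3
position: [0.5328, 0.1528, 0.1364]
tool_rot: [3.141, -0.0, 1.944]
force: [0.6, -0.3, 0.3]
grip_width: 0.0126
finger_force: 59.3
clock: 4.8
position: [0.532, 0.1498, 0.1365]
tool_rot: [3.141, -0.0, 1.942]
force: [-0.5, 0.3, -0.7]
grip_width: 0.0128
finger_force: 59.3
wrist [327.79886281 270.05648196] [327.88275048 301.84785557]
127 80 400
top [292.4014963  230.31135348] [291.38770169 227.47125442]
232 169 120
side [310.35451073 224.56074011] [309.95851041 204.29029481]
250 157 120
[0.53203896 0.15021016 0.13641537] [ 1.79991353e+02 -4.70115358e-03  1.11290257e+02] [ 0.52126615  0.04827215 -0.23043475] 4.95
```

View pics/c3.png

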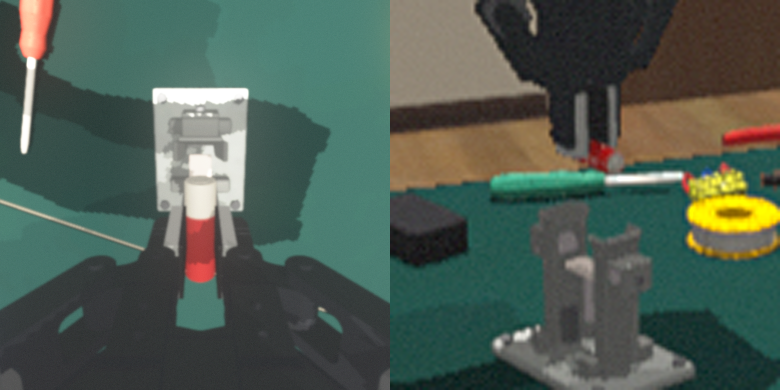

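The wrist crop shows the cell gripped level in line with the magazine, with its white end toward it. The side crop confirms it hanging above the tower. Next I'm measuring the magazine relative to the held cell in the wrist view.

```bash
python3 - <<'E'
from h import *
f=bot.grab_frame("wrist");p=f["pixels"].astype(int)
m=((p.min(2)>130)&(np.ptp(p,axis=2)<40)).astype(np.uint8)*255
m[:160]=0;m[300:]=0;m[:,:260]=0;m[:,400:]=0
th=np.radians(21.3);ex=np.array([np.cos(th),np.sin(th)]);ey=np.array([-np.sin(th),np.cos(th)])
P=lambda u,v,z:onz(f,u,v,z)[:2]*1000
L=[];R=[]
for v in range(185,270,4):
    x=np.where(m[v]>0)[0]; L.append(P(x.min()-.5,v,.011));R.append(P(x.max()+.5,v,.011))
T=[]
for u in range(300,360,4):
    y=np.where(m[:,u]>0)[0];T.append(P(u,y.min()-.5,.011))
L,R,T=map(np.array,(L,R,T))
fit=lambda A:np.degrees(np.arctan2(*(cv2.fitLine(A.astype(np.float32),cv2.DIST_HUBER,0,.01,.01)[:2,0][::-1])))
print("angles",fit(L),fit(R),fit(T))
l,r,t=np.median(L@ex),np.median(R@ex),np.median(T@ey);print("width",r-l,l,r,t)
print("mag centre",ex*(l+r)/2+ey*(t-52), "top-view est in ex,ey", np.array([531.8,150.6])@ex,np.array([531.8,150.6])@ey,"now",(l+r)/2,t-52)
# held cell
red=((p[...,0]>110)&(p[...,0]-p[...,1]>60)).astype(np.uint8);
ys,xs=np.where(red[300:480,290:370]);ys+=300;xs+=290
print("red box",xs.min(),xs.max(),ys.min(),ys.max())
W=[]
for v in range(325,352,3):
    x=np.where(red[v,290:370])[0]+290;W.append(((P(x.min()-.5,v,.139)+P(x.max()+.5,v,.139))/2)@ex)
print("cell ex",np.median(W), W[0],W[-1])
print("red end ey (z top .1465 / mid)",P(328,ys.max(),.1465)@ey,P(328,ys.max(),.139)@ey)
y=np.where(m[:,328])[0];o=bot.observe()["position"]*1000;print("tcp",o[:2]@ex,o[:2]@ey)
col=p[255:310,328];print(col.min(1).tolist())
E
```

```text
angles -69.40511 -68.48089 21.20957
width 73.3913538819512 512.9800434358516 586.3713973178028 -1.1535215767991722
mag centre [531.43612881 150.14771202] top-view est in ex,ey 550.1790301392253 -52.86430549114621 now 549.6757203768273 -53.15352157679917
red box 312 342 300 362
cell ex 549.949735240125 549.960533443584 549.7013400037373
red end ey (z top .1465 / mid) -76.88364486692726 -82.40209577934053
tcp 550.2827583499154 -53.22574286061146
[206, 176, 164, 164, 164, 164, 167, 173, 177, 180, 202, 224, 229, 228, 227, 227, 227, 228, 226, 227, 227, 227, 225, 225, 226, 227, 225, 225, 225, 224, 226, 224, 223, 224, 224, 224, 223, 223, 223, 224, 222, 223, 218, 192, 154, 114, 87, 78, 74, 75, 73, 75, 75, 76, 74]
```

Magazine centre is about (0.5315, 0.1502). The held cell is within 1 mm of it in both axes, so I can lower straight down.

```bash

python3 -m crank '{"travel":[[0,0,-1.5],[0,0,-3],[0,0,-4],[0,0,-4.5],[0,0,-4.9]],"turn":[[0,0,0],[0,0,0],[0,0,0],[0,0,0],[0,0,0]],"gripper":[1,1,1,1,1]}' 30
python3 -m crank '{"travel":[[0,0,-0.2],[0,0,-0.3],[0,0,-0.4],[0,0,-0.5],[0,0,-0.5]],"turn":[[0,0,0],[0,0,0],[0,0,0],[0,0,0],[0,0,0]],"gripper":[1,1,1,1,1]}'
```

```text
clock: 5.5
position: [0.5321, 0.1509, 0.0872]
tool_rot: [3.141, -0.001, 1.943]
force: [-1.7, 3.5, 1.1]
grip_width: 0.0125
finger_force: 59.6
clock: 6.0
position: [0.5322, 0.151, 0.0827]
tool_rot: [3.141, -0.0, 1.943]
force: [-1.8, 4.4, 4.0]
grip_width: 0.0129
finger_force: 59.9
```

```bash

python3 -m crank '{"travel":[[-0.02,0.06,0],[-0.02,0.06,-0.1],[-0.02,0.06,-0.2],[-0.02,0.06,-0.3],[-0.02,0.06,-0.3]],"turn":[[0,0,0],[0,0,0],[0,0,0],[0,0,0],[0,0,0]],"gripper":[1,1,1,1,1]}' 30
```

```text
clock: 6.5
position: [0.5322, 0.151, 0.0795]
tool_rot: [3.141, 0.0, 1.943]
force: [0.0, 2.6, 4.8]
grip_width: 0.0123
finger_force: 60.0
```

```bash

python3 -m crank '{"travel":[[0,0,0],[0,0,0],[0,0,0],[0,0,1],[0,0,3.5]],"turn":[[0,0,0],[0,0,0],[0,0,0],[0,0,0],[0,0,0]],"gripper":[0.6,0.6,0.6,0.6,0.6]}' 20
python3 -m crank '{"travel":[[0,0,0],[0,0,0],[0,0,0],[0,0,0],[0,0,0]],"turn":[[0,0,0],[0,0,0],[0,0,0],[0,0,0],[0,0,0]],"gripper":[1,1,1,1,1]}' 20
python3 - <<'E'
from h import *
im=[]
for n in("wrist","side"):
    f=bot.grab_frame(n)
    u,v=proj(f,[.5318,.1506,.09]).astype(int);w=80 if n=="wrist" else 40
    p=f["pixels"];im.append(cv2.resize(p[v-w:v+w,u-w:u+w],(400,400),interpolation=cv2.INTER_CUBIC))
cv2.imwrite("pics/c4.png",np.hstack(im)[...,::-1])
E
```

```text
clock: 7.0
position: [0.5309, 0.1506, 0.1137]
tool_rot: [-3.139, 0.0, 1.943]
force: [-0.5, 0.3, 0.8]
grip_width: 0.034
finger_force: 0.0
clock: 7.5
position: [0.5316, 0.151, 0.1139]
tool_rot: [-3.141, 0.0, 1.943]
force: [0.0, -0.0, 1.1]
grip_width: -0.0002
finger_force: 0.0
```

View pics/c4.png

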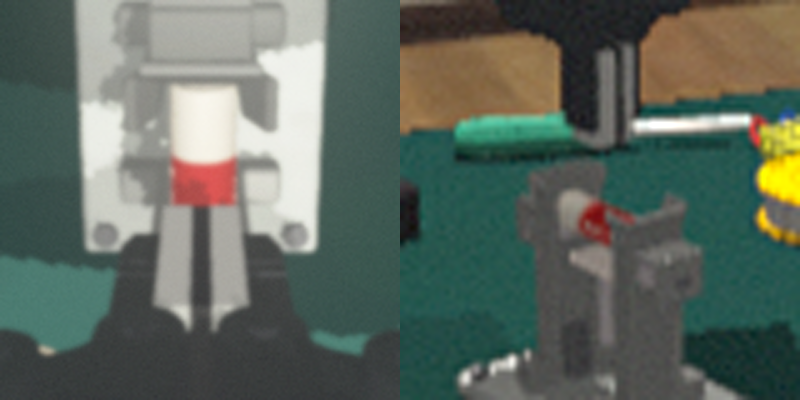

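The cell sits in the slot on the lips, level and centred, and the shut fingers are above it. I'm pushing down now.

```bash

python3 -m crank '{"travel":[[0,0,-1],[0,0,-1.8],[0,0,-2.2],[0,0,-2.4],[0,0,-2.5]],"turn":[[0,0,0],[0,0,0],[0,0,0],[0,0,0],[0,0,0]],"gripper":[1,1,1,1,1]}'
python3 -m crank '{"travel":[[0,0,-0.05],[0,0,-0.1],[0,0,-0.15],[0,0,-0.2],[0,0,-0.2]],"turn":[[0,0,0],[0,0,0],[0,0,0],[0,0,0],[0,0,0]],"gripper":[1,1,1,1,1]}'
```

```text
clock: 8.1
position: [0.5318, 0.151, 0.089]
tool_rot: [-3.141, 0.0, 1.943]
force: [0.7, 0.5, -0.3]
grip_width: 0.0
finger_force: 0.0
clock: 8.6
position: [0.5318, 0.1511, 0.0873]
tool_rot: [3.142, -0.0, 1.943]
force: [-0.5, 0.5, 0.2]
grip_width: -0.0001
finger_force: 0.0
```

```bash

python3 -m crank '{"travel":[[0,0,-0.05],[0,0,-0.1],[0,0,-0.15],[0,0,-0.2],[0,0,-0.2]],"turn":[[0,0,0],[0,0,0],[0,0,0],[0,0,0],[0,0,0]],"gripper":[1,1,1,1,1]}'
python3 -m crank '{"travel":[[0,0,-0.05],[0,0,-0.1],[0,0,-0.15],[0,0,-0.2],[0,0,-0.2]],"turn":[[0,0,0],[0,0,0],[0,0,0],[0,0,0],[0,0,0]],"gripper":[1,1,1,1,1]}'
```

```text
clock: 9.1
position: [0.5322, 0.1511, 0.0856]
tool_rot: [3.141, 0.0, 1.943]
force: [-0.7, -0.2, 6.2]
grip_width: 0.0001
finger_force: 3.4
clock: 9.6
position: [0.5319, 0.1511, 0.0833]
tool_rot: [3.142, 0.0, 1.943]
force: [-0.2, 0.5, 2.6]
grip_width: 0.0003
finger_force: 1.6
```

```bash

python3 -m crank '{"travel":[[0,0,-0.1],[0,0,-0.2],[0,0,-0.3],[0,0,-0.4],[0,0,-0.4]],"turn":[[0,0,0],[0,0,0],[0,0,0],[0,0,0],[0,0,0]],"gripper":[1,1,1,1,1]}'
python3 -m crank '{"travel":[[0,0,-0.1],[0,0,-0.2],[0,0,-0.3],[0,0,-0.4],[0,0,-0.4]],"turn":[[0,0,0],[0,0,0],[0,0,0],[0,0,0],[0,0,0]],"gripper":[1,1,1,1,1]}'
```

```text
clock: 10.1
position: [0.5319, 0.1511, 0.0792]
tool_rot: [3.142, 0.0, 1.943]
force: [0.4, 0.0, 3.2]
grip_width: -0.0001
finger_force: 1.4
clock: 10.6
position: [0.5319, 0.1511, 0.0752]
tool_rot: [3.142, 0.0, 1.943]
force: [0.9, 0.2, 3.2]
grip_width: -0.0005
finger_force: 1.6
```

```bash

python3 -m crank '{"travel":[[0,0,-0.1],[0,0,-0.2],[0,0,-0.3],[0,0,-0.4],[0,0,-0.4]],"turn":[[0,0,0],[0,0,0],[0,0,0],[0,0,0],[0,0,0]],"gripper":[1,1,1,1,1]}'
```

```text
clock: 11.1
position: [0.5319, 0.151, 0.0713]
tool_rot: [-3.142, 0.0, 1.943]
force: [-0.2, 0.2, 3.2]
grip_width: 0.0
finger_force: 1.8
```

Only about 3 N after a small peak, which is less than I expected from the lips. I'll look before pushing further.

```bash

python3 - <<'E'
from h import *
im=[]
for n in("wrist","side"):
    f=bot.grab_frame(n)
    u,v=proj(f,[.5318,.1506,.07]).astype(int);w=90 if n=="wrist" else 40
    p=f["pixels"];im.append(cv2.resize(p[v-w:v+w,u-w:u+w],(400,400),interpolation=cv2.INTER_CUBIC))
    print(n,u-w,v-w,proj(f,[.5318,.1506,.069]),proj(f,[.5318,.1506,.0713]))
cv2.imwrite("pics/c5.png",np.hstack(im)[...,::-1])
E
```

```text
wrist 237 214 [327.07280424 303.41758101] [327.06719297 305.72229958]
side 270 196 [310.60541348 237.40393759] [310.5834196  236.27811599]
```

View pics/c5.png

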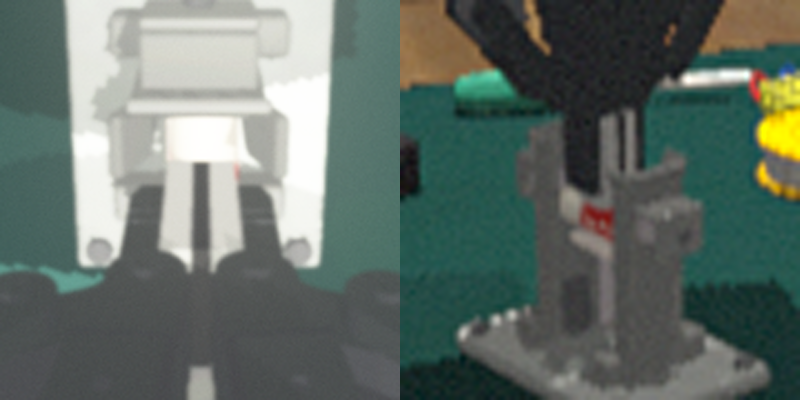

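The side crop shows the cell level between the guides, on the follower, with its top near 70 mm. The lips are wedged open, so pushing continues until its top is well below 66 mm.

```bash

python3 -m crank '{"travel":[[0,0,-0.1],[0,0,-0.2],[0,0,-0.3],[0,0,-0.4],[0,0,-0.4]],"turn":[[0,0,0],[0,0,0],[0,0,0],[0,0,0],[0,0,0]],"gripper":[1,1,1,1,1]}'
python3 -m crank '{"travel":[[0,0,-0.1],[0,0,-0.2],[0,0,-0.3],[0,0,-0.4],[0,0,-0.4]],"turn":[[0,0,0],[0,0,0],[0,0,0],[0,0,0],[0,0,0]],"gripper":[1,1,1,1,1]}'
python3 -m crank '{"travel":[[0,0,-0.1],[0,0,-0.2],[0,0,-0.2],[0,0,-0.2],[0,0,-0.2]],"turn":[[0,0,0],[0,0,0],[0,0,0],[0,0,0],[0,0,0]],"gripper":[1,1,1,1,1]}'
```

```text
clock: 11.7
position: [0.5319, 0.1511, 0.0672]
tool_rot: [3.142, 0.0, 1.943]
force: [0.9, -0.3, 2.1]
grip_width: 0.0
finger_force: 1.3
clock: 12.2
position: [0.5319, 0.1511, 0.0632]
tool_rot: [-3.142, 0.0, 1.943]
force: [0.9, -0.1, 2.3]
grip_width: -0.0002
finger_force: 1.4
clock: 12.7
position: [0.5319, 0.1511, 0.0613]
tool_rot: [-3.142, 0.0, 1.943]
force: [1.1, 0.2, 2.7]
grip_width: -0.0
finger_force: 1.4
```

```bash

python3 -m crank '{"travel":[[0,0,0.5],[0,0,1.5],[0,0,4.5],[0,0,7.5],[0,0,9]],"turn":[[0,0,0],[0,0,0],[0,0,0],[0,0,0],[0,0,0]],"gripper":[1,1,1,1,1]}'
python3 -m crank '{"travel":[[-0.8,-3.5,0],[-2,-7.5,0],[-3,-11.5,0],[-4.2,-15.5,0],[-5,-19.5,0]],"turn":[[0,0,-1],[0,0,-2],[0,0,-4],[0,0,-5],[0,0,-7]],"gripper":[1,1,1,0.3,0.3]}'
python3 -m crank '{"travel":[[-1.3,-4,0],[-2.5,-8,0],[-3.5,-12.1,0],[-3.5,-12.1,0],[-3.5,-12.1,0]],"turn":[[0,0,-1],[0,0,-2],[0,0,-2.3],[0,0,-2.3],[0,0,-2.3]],"gripper":[0.3,0.3,0.3,0.3,0.3]}'
python3 - <<'E'
from h import *
f=bot.grab_frame("wrist");o=bot.observe();print(o["position"],np.degrees(o["tool_rot"]),o["force"])
u,v=proj(f,[.4464,-.165,.01]).astype(int);print(u,v)
c=near(cellmask(f),u,v,45)
print(cv2.boundingRect(c),cv2.minAreaRect(poly(f,c,.016)))
im=[]
for n in("top","side"):
    f=bot.grab_frame(n)
    u,v=proj(f,[.5318,.1506,.07]).astype(int);w=40
    im.append(cv2.resize(f["pixels"][v-w:v+w,u-w:u+w],(400,400),interpolation=cv2.INTER_CUBIC))
cv2.imwrite("pics/c6.png",np.hstack(im)[...,::-1])
E
```

```text
clock: 13.2
position: [0.5323, 0.1511, 0.1542]
tool_rot: [3.14, -0.0, 1.943]
force: [-0.1, 0.2, -1.0]
grip_width: -0.0002
finger_force: 0.0
clock: 13.7
position: [0.4807, -0.0452, 0.152]
tool_rot: [-3.141, -0.0, 1.82]
force: [1.1, -0.0, 0.9]
grip_width: 0.0288
finger_force: 0.0
clock: 14.2
position: [0.4465, -0.1655, 0.1518]
tool_rot: [3.141, -0.0, 1.778]
force: [-0.3, 1.1, 0.3]
grip_width: 0.0598
finger_force: 0.0
[ 0.44683384 -0.16446266  0.15163668] [ 1.79990692e+02 -2.85896875e-02  1.02008505e+02] [ 0.64713119 -0.28359902  0.35405479]
327 227
(319, 200, 18, 58) ((446.27398681640625, -165.30577087402344), (14.459364891052246, 49.77586364746094), 12.246572494506836)
```

View pics/c6.png

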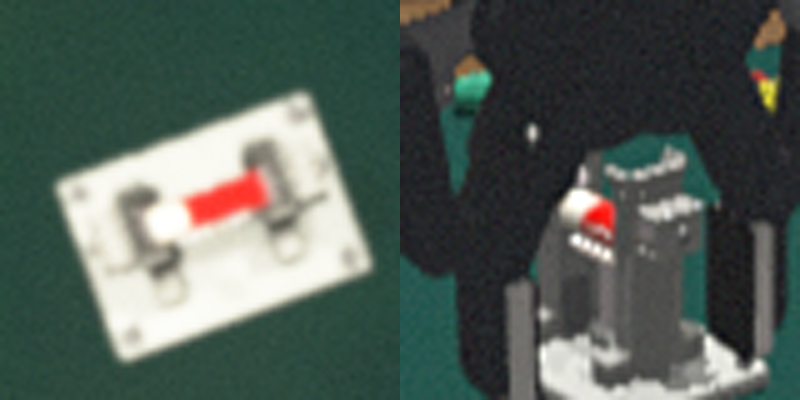

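Cell a now sits below the lips; the top view shows it level, with white at (287,222) and red to its right. In the side view its white end is slightly lower than when pressed at 0.071, so it is held. Cell b measures (0.4463,-0.1653) at 12.2°, so I'm grasping it.

```bash

python3 -m crank '{"travel":[[-0.05,-0.08,-4],[-0.05,-0.08,-8],[-0.05,-0.08,-11.5],[-0.05,-0.08,-13.5],[-0.05,-0.08,-14.35]],"turn":[[0,0,0],[0,0,0],[0,0,0],[0,0,0],[0,0,0]],"gripper":[0.3,0.3,0.3,0.3,0.3]}' 30
python3 -m crank '{"travel":[[0,0,0],[0,0,0],[0,0,0],[0,0,0],[0,0,0]],"turn":[[0,0,0],[0,0,0],[0,0,0],[0,0,0],[0,0,0]],"gripper":[0.3,0.6,1,1,1]}' 30
python3 -m crank '{"travel":[[0,0,0],[0,0,0],[0,0,0],[0,0,0],[0,0,0]],"turn":[[0,0,0],[0,0,0],[0,0,0],[0,0,0],[0,0,0]],"gripper":[1,1,1,1,1]}' 30
```

```text
clock: 14.85
position: [0.4458, -0.1644, 0.0061]
tool_rot: [-3.139, -0.001, 1.782]
force: [0.9, -0.0, 0.7]
grip_width: 0.0598
finger_force: 0.0
clock: 15.35
position: [0.4469, -0.1657, 0.0087]
tool_rot: [3.14, 0.0, 1.781]
force: [-1.0, 1.8, 12.9]
grip_width: 0.0133
finger_force: 31.4
clock: 15.85
position: [0.4469, -0.1657, 0.0087]
tool_rot: [3.14, 0.0, 1.781]
force: [-1.5, 2.5, 12.1]
grip_width: 0.0134
finger_force: 31.4
```

```bash

python3 -m crank '{"travel":[[0,0,2],[0,0,6],[0,0,10],[0,0,13],[0,0,13]],"turn":[[0,0,0],[0,0,0],[0,0,0],[0,0,0],[0,0,0]],"gripper":[1,1,1,1,1]}'
python3 -m crank '{"travel":[[1,3,0],[2,7,0],[3,11,0],[4,15,0],[5,19,0]],"turn":[[0,0,1],[0,0,2],[0,0,3],[0,0,4],[0,0,5]],"gripper":[1,1,1,1,1]}'
python3 -m crank '{"travel":[[1,4,0],[2.2,8,0],[3.2,11,0],[3.6,12.6,0],[3.6,12.6,0]],"turn":[[0,0,1],[0,0,2],[0,0,3],[0,0,4.3],[0,0,4.3]],"gripper":[1,1,1,1,1]}'
python3 -m crank '{"travel":[[0,0,0],[0,0,0],[0,0,0],[0,0,-1],[0,0,-2]],"turn":[[0,0,0],[0,0,0],[0,0,0],[0,0,0],[0,0,0]],"gripper":[1,1,1,1,1]}'
python3 - <<'E'
from h import *
f=bot.grab_frame("wrist");o=bot.observe();print(o["position"],np.degrees(o["tool_rot"]),o["force"])
u,v=proj(f,[.5318,.1506,.1]).astype(int);w=110
a=cv2.resize(f["pixels"][v-w:v+w,u-w:u+w],(400,400))
f=bot.grab_frame("side");u,v=proj(f,[.5318,.1506,.09]).astype(int);w=40
b=cv2.resize(f["pixels"][v-w:v+w,u-w:u+w],(400,400),interpolation=cv2.INTER_CUBIC)
cv2.imwrite("pics/c7.png",np.hstack([a,b])[...,::-1])
E
```

```text
clock: 16.35
position: [0.4481, -0.1661, 0.1416]
tool_rot: [3.136, 0.002, 1.781]
force: [-0.9, -0.2, -0.6]
grip_width: 0.0134
finger_force: 30.0
clock: 16.85
position: [0.4964, 0.026, 0.1378]
tool_rot: [3.141, -0.0, 1.868]
force: [1.4, -0.9, -0.8]
grip_width: 0.0138
finger_force: 30.0
clock: 17.35
position: [0.5323, 0.1523, 0.1374]
tool_rot: [-3.142, -0.0, 1.947]
force: [0.1, -0.4, -0.6]
grip_width: 0.0135
finger_force: 30.0
clock: 17.85
position: [0.5323, 0.15, 0.1171]
tool_rot: [3.141, -0.0, 1.942]
force: [-0.2, -0.4, -0.2]
grip_width: 0.0136
finger_force: 30.0
[0.53147069 0.14985181 0.11540595] [-1.79881680e+02  1.51455608e-03  1.11304823e+02] [-0.92975072 -0.17562498 -2.37579111]
```

View pics/c7.png

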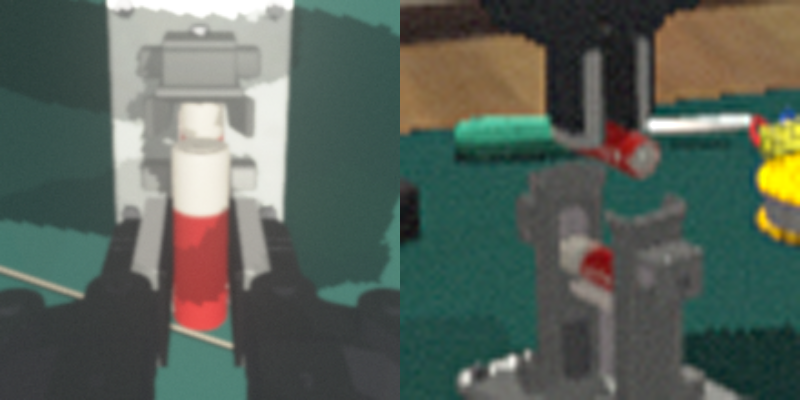

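The wrist crop shows cell b in line with the slot, and cell a is held level below the lips in both views. I'll correct about 1 mm and lower.

```bash

python3 -m crank '{"travel":[[0.07,0.1,-0.5],[0.07,0.1,-1.5],[0.07,0.1,-2.4],[0.07,0.1,-2.8],[0.07,0.1,-3]],"turn":[[0,0,0],[0,0,0],[0,0,0],[0,0,0],[0,0,0]],"gripper":[1,1,1,1,1]}' 30
python3 -m crank '{"travel":[[0,0,-0.1],[0,0,-0.2],[0,0,-0.3],[0,0,-0.4],[0,0,-0.4]],"turn":[[0,0,0],[0,0,0],[0,0,0],[0,0,0],[0,0,0]],"gripper":[1,1,1,1,1]}'
```

```text
clock: 18.45
position: [0.5325, 0.1511, 0.087]
tool_rot: [-3.14, 0.0, 1.943]
force: [-3.4, -1.8, 2.9]
grip_width: 0.0135
finger_force: 30.5
clock: 18.95
position: [0.5326, 0.151, 0.0839]
tool_rot: [-3.141, -0.0, 1.943]
force: [-4.3, -2.1, 2.7]
grip_width: 0.0137
finger_force: 30.5
```

```bash

python3 -m crank '{"travel":[[-0.07,-0.03,0],[-0.07,-0.03,-0.05],[-0.07,-0.03,-0.1],[-0.07,-0.03,-0.15],[-0.07,-0.03,-0.15]],"turn":[[0,0,0],[0,0,0],[0,0,0],[0,0,0],[0,0,0]],"gripper":[1,1,1,1,1]}' 30
```

```text
clock: 19.45
position: [0.5326, 0.151, 0.0828]
tool_rot: [3.141, -0.0, 1.943]
force: [-4.8, -1.6, 10.1]
grip_width: 0.0136
finger_force: 31.5
```

```bash

python3 -m crank '{"travel":[[0,0,0],[0,0,0],[0,0,0],[0,0,1],[0,0,3.5]],"turn":[[0,0,0],[0,0,0],[0,0,0],[0,0,0],[0,0,0]],"gripper":[0.6,0.6,0.6,0.6,0.6]}' 20
python3 -m crank '{"travel":[[0,0,0],[0,0,0],[0,0,0],[0,0,0],[0,0,0]],"turn":[[0,0,0],[0,0,0],[0,0,0],[0,0,0],[0,0,0]],"gripper":[1,1,1,1,1]}' 20
python3 - <<'E'
from h import *
im=[]
for n in("wrist","side"):
    f=bot.grab_frame(n)
    u,v=proj(f,[.5318,.1506,.09]).astype(int);w=80 if n=="wrist" else 40
    p=f["pixels"];im.append(cv2.resize(p[v-w:v+w,u-w:u+w],(400,400),interpolation=cv2.INTER_CUBIC))
cv2.imwrite("pics/c8.png",np.hstack(im)[...,::-1]);print(bot.observe()["position"])
E
```

```text
clock: 19.95
position: [0.5315, 0.1507, 0.1168]
tool_rot: [-3.139, 0.0, 1.943]
force: [0.0, -0.5, 1.3]
grip_width: 0.0341
finger_force: 0.0
clock: 20.45
position: [0.5321, 0.1509, 0.1169]
tool_rot: [-3.141, 0.0, 1.943]
force: [-0.9, -0.2, -0.1]
grip_width: -0.0001
finger_force: 0.0
[0.53220769 0.15089861 0.11699727]
```

View pics/c8.png

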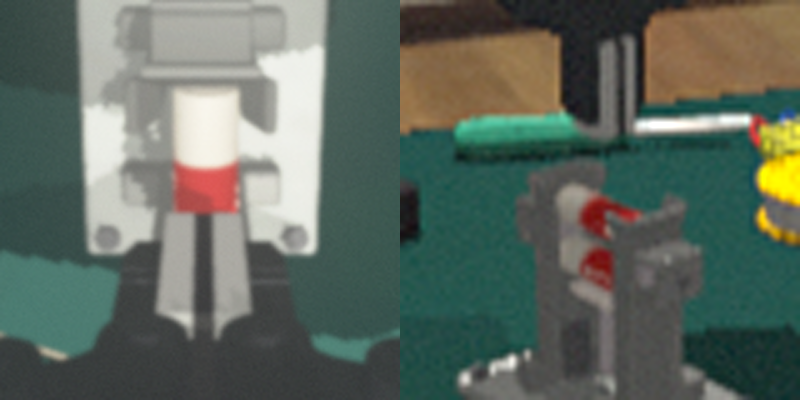

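The side crop shows cell b level on the lips with cell a held just beneath it. I'm pushing with shut fingers and judging by force and height from here.

```bash

python3 -m crank '{"travel":[[0,0,-1],[0,0,-1.8],[0,0,-2.2],[0,0,-2.4],[0,0,-2.4]],"turn":[[0,0,0],[0,0,0],[0,0,0],[0,0,0],[0,0,0]],"gripper":[1,1,1,1,1]}'
python3 -m crank '{"travel":[[0,0,-0.05],[0,0,-0.1],[0,0,-0.15],[0,0,-0.2],[0,0,-0.2]],"turn":[[0,0,0],[0,0,0],[0,0,0],[0,0,0],[0,0,0]],"gripper":[1,1,1,1,1]}'
```

```text
clock: 21.05
position: [0.5322, 0.1508, 0.0929]
tool_rot: [-3.141, 0.0, 1.943]
force: [0.0, -0.1, 0.1]
grip_width: 0.0
finger_force: 0.0
clock: 21.55
position: [0.5323, 0.151, 0.0913]
tool_rot: [3.142, -0.0, 1.943]
force: [-0.7, -0.1, -0.2]
grip_width: -0.0001
finger_force: 0.0
```

```bash

python3 -m crank '{"travel":[[0,0,-0.05],[0,0,-0.1],[0,0,-0.15],[0,0,-0.2],[0,0,-0.2]],"turn":[[0,0,0],[0,0,0],[0,0,0],[0,0,0],[0,0,0]],"gripper":[1,1,1,1,1]}'
```

```text
clock: 22.05
position: [0.5323, 0.151, 0.0892]
tool_rot: [-3.142, 0.0, 1.943]
force: [0.4, 0.3, 0.0]
grip_width: -0.0002
finger_force: 0.0
```

```bash

python3 -m crank '{"travel":[[0,0,-0.05],[0,0,-0.1],[0,0,-0.15],[0,0,-0.2],[0,0,-0.2]],"turn":[[0,0,0],[0,0,0],[0,0,0],[0,0,0],[0,0,0]],"gripper":[1,1,1,1,1]}'
```

```text
clock: 22.55
position: [0.5325, 0.1509, 0.0878]
tool_rot: [3.141, -0.0, 1.943]
force: [-2.6, -0.3, 10.8]
grip_width: -0.0002
finger_force: 5.5
```

```bash

python3 -m crank '{"travel":[[0,0,-0.03],[0,0,-0.06],[0,0,-0.1],[0,0,-0.1],[0,0,-0.1]],"turn":[[0,0,0],[0,0,0],[0,0,0],[0,0,0],[0,0,0]],"gripper":[1,1,1,1,1]}'
python3 -m crank '{"travel":[[0,0,-0.03],[0,0,-0.06],[0,0,-0.1],[0,0,-0.1],[0,0,-0.1]],"turn":[[0,0,0],[0,0,0],[0,0,0],[0,0,0],[0,0,0]],"gripper":[1,1,1,1,1]}'
```

```text
clock: 23.05
position: [0.5325, 0.1509, 0.0869]
tool_rot: [3.141, -0.0, 1.943]
force: [-3.1, -1.5, 13.0]
grip_width: 0.0001
finger_force: 6.4
clock: 23.55
position: [0.5325, 0.1509, 0.0859]
tool_rot: [3.141, -0.0, 1.943]
force: [-3.2, -1.3, 12.5]
grip_width: -0.0001
finger_force: 6.6
```

```bash

python3 -m crank '{"travel":[[0,0,-0.03],[0,0,-0.06],[0,0,-0.1],[0,0,-0.1],[0,0,-0.1]],"turn":[[0,0,0],[0,0,0],[0,0,0],[0,0,0],[0,0,0]],"gripper":[1,1,1,1,1]}'
```

```text
clock: 24.05
position: [0.5326, 0.151, 0.0845]
tool_rot: [3.141, 0.0, 1.943]
force: [0.8, -0.2, 5.4]
grip_width: -0.0003
finger_force: 3.1
```

```bash

python3 -m crank '{"travel":[[0,0,-0.1],[0,0,-0.2],[0,0,-0.3],[0,0,-0.4],[0,0,-0.5]],"turn":[[0,0,0],[0,0,0],[0,0,0],[0,0,0],[0,0,0]],"gripper":[1,1,1,1,1]}'
python3 -m crank '{"travel":[[0,0,-0.1],[0,0,-0.2],[0,0,-0.3],[0,0,-0.4],[0,0,-0.5]],"turn":[[0,0,0],[0,0,0],[0,0,0],[0,0,0],[0,0,0]],"gripper":[1,1,1,1,1]}'
```

```text
clock: 24.55
position: [0.5326, 0.1511, 0.0795]
tool_rot: [3.141, -0.0, 1.943]
force: [-0.6, -0.5, 6.5]
grip_width: 0.0002
finger_force: 3.0
clock: 25.05
position: [0.5326, 0.1511, 0.0745]
tool_rot: [3.141, -0.0, 1.943]
force: [-1.0, 0.1, 6.6]
grip_width: -0.0001
finger_force: 3.2
```

```bash

python3 -m crank '{"travel":[[0,0,-0.05],[0,0,-0.1],[0,0,-0.15],[0,0,-0.2],[0,0,-0.2]],"turn":[[0,0,0],[0,0,0],[0,0,0],[0,0,0],[0,0,0]],"gripper":[1,1,1,1,1]}'
python3 -m crank '{"travel":[[0,0,-0.05],[0,0,-0.1],[0,0,-0.15],[0,0,-0.2],[0,0,-0.2]],"turn":[[0,0,0],[0,0,0],[0,0,0],[0,0,0],[0,0,0]],"gripper":[1,1,1,1,1]}'
```

```text
clock: 25.55
position: [0.5326, 0.1511, 0.0725]
tool_rot: [3.141, -0.0, 1.943]
force: [-0.4, 0.1, 5.5]
grip_width: -0.0001
finger_force: 2.4
clock: 26.05
position: [0.5326, 0.1511, 0.0705]
tool_rot: [3.141, -0.0, 1.943]
force: [0.3, -0.3, 5.7]
grip_width: -0.0004
finger_force: 2.5
```

```bash

python3 -m crank '{"travel":[[0,0,-0.05],[0,0,-0.1],[0,0,-0.15],[0,0,-0.2],[0,0,-0.2]],"turn":[[0,0,0],[0,0,0],[0,0,0],[0,0,0],[0,0,0]],"gripper":[1,1,1,1,1]}'
```

```text
clock: 26.55
position: [0.5325, 0.1511, 0.0683]
tool_rot: [3.141, 0.0, 1.943]
force: [0.1, 1.0, 3.2]
grip_width: 0.0003
finger_force: 1.7
```

```bash

python3 -m crank '{"travel":[[0,0,-0.05],[0,0,-0.1],[0,0,-0.15],[0,0,-0.2],[0,0,-0.2]],"turn":[[0,0,0],[0,0,0],[0,0,0],[0,0,0],[0,0,0]],"gripper":[1,1,1,1,1]}'
```

```text
clock: 27.05
position: [0.5324, 0.151, 0.0662]
tool_rot: [3.142, 0.0, 1.943]
force: [1.0, 1.1, 4.2]
grip_width: -0.0004
finger_force: 1.7
```

Cell b has snapped past the lips: the force fell from 5.7 to 3.2 N at TCP 0.068. Now 1 mm steps, each guarded by a force check, to find the stop.

```bash
cat > ok.py <<'E'
from workcell import bot
import sys
o=bot.observe();sys.exit(o["force"][2]>8)
E
python3 -m crank '{"travel":[[0,0,-0.02],[0,0,-0.05],[0,0,-0.08],[0,0,-0.1],[0,0,-0.1]],"turn":[[0,0,0],[0,0,0],[0,0,0],[0,0,0],[0,0,0]],"gripper":[1,1,1,1,1]}' && python3 ok.py &&
python3 -m crank '{"travel":[[0,0,-0.02],[0,0,-0.05],[0,0,-0.08],[0,0,-0.1],[0,0,-0.1]],"turn":[[0,0,0],[0,0,0],[0,0,0],[0,0,0],[0,0,0]],"gripper":[1,1,1,1,1]}' && python3 ok.py &&
python3 -m crank '{"travel":[[0,0,-0.02],[0,0,-0.05],[0,0,-0.08],[0,0,-0.1],[0,0,-0.1]],"turn":[[0,0,0],[0,0,0],[0,0,0],[0,0,0],[0,0,0]],"gripper":[1,1,1,1,1]}' && python3 ok.py &&
python3 -m crank '{"travel":[[0,0,-0.02],[0,0,-0.05],[0,0,-0.08],[0,0,-0.1],[0,0,-0.1]],"turn":[[0,0,0],[0,0,0],[0,0,0],[0,0,0],[0,0,0]],"gripper":[1,1,1,1,1]}' && python3 ok.py &&
python3 -m crank '{"travel":[[0,0,-0.02],[0,0,-0.05],[0,0,-0.08],[0,0,-0.1],[0,0,-0.1]],"turn":[[0,0,0],[0,0,0],[0,0,0],[0,0,0],[0,0,0]],"gripper":[1,1,1,1,1]}' && python3 ok.py &&
python3 -m crank '{"travel":[[0,0,-0.02],[0,0,-0.05],[0,0,-0.08],[0,0,-0.1],[0,0,-0.1]],"turn":[[0,0,0],[0,0,0],[0,0,0],[0,0,0],[0,0,0]],"gripper":[1,1,1,1,1]}' && python3 ok.py && echo OK
```

```text
clock: 27.55
position: [0.5323, 0.151, 0.0652]
tool_rot: [-3.141, 0.0, 1.943]
force: [1.2, 0.9, 3.4]
grip_width: -0.0
finger_force: 1.8False
```

```bash
sed -i 's/sys.exit(\(.*\))$/sys.exit(int(\1))/' ok.py
python3 -m crank '{"travel":[[0,0,-0.02],[0,0,-0.05],[0,0,-0.08],[0,0,-0.1],[0,0,-0.1]],"turn":[[0,0,0],[0,0,0],[0,0,0],[0,0,0],[0,0,0]],"gripper":[1,1,1,1,1]}' && python3 ok.py &&
python3 -m crank '{"travel":[[0,0,-0.02],[0,0,-0.05],[0,0,-0.08],[0,0,-0.1],[0,0,-0.1]],"turn":[[0,0,0],[0,0,0],[0,0,0],[0,0,0],[0,0,0]],"gripper":[1,1,1,1,1]}' && python3 ok.py &&
python3 -m crank '{"travel":[[0,0,-0.02],[0,0,-0.05],[0,0,-0.08],[0,0,-0.1],[0,0,-0.1]],"turn":[[0,0,0],[0,0,0],[0,0,0],[0,0,0],[0,0,0]],"gripper":[1,1,1,1,1]}' && python3 ok.py &&
python3 -m crank '{"travel":[[0,0,-0.02],[0,0,-0.05],[0,0,-0.08],[0,0,-0.1],[0,0,-0.1]],"turn":[[0,0,0],[0,0,0],[0,0,0],[0,0,0],[0,0,0]],"gripper":[1,1,1,1,1]}' && python3 ok.py &&
python3 -m crank '{"travel":[[0,0,-0.02],[0,0,-0.05],[0,0,-0.08],[0,0,-0.1],[0,0,-0.1]],"turn":[[0,0,0],[0,0,0],[0,0,0],[0,0,0],[0,0,0]],"gripper":[1,1,1,1,1]}' && python3 ok.py &&
python3 -m crank '{"travel":[[0,0,-0.02],[0,0,-0.05],[0,0,-0.08],[0,0,-0.1],[0,0,-0.1]],"turn":[[0,0,0],[0,0,0],[0,0,0],[0,0,0],[0,0,0]],"gripper":[1,1,1,1,1]}' && python3 ok.py && echo OK
```

```text
clock: 28.05
position: [0.5323, 0.1509, 0.0642]
tool_rot: [-3.141, 0.0, 1.943]
force: [1.2, 0.6, 3.9]
grip_width: -0.0001
finger_force: 1.8
clock: 28.55
position: [0.5323, 0.151, 0.0633]
tool_rot: [-3.142, -0.0, 1.943]
force: [0.3, 1.4, 3.6]
grip_width: -0.0
finger_force: 1.8
clock: 29.05
position: [0.5324, 0.151, 0.0623]
tool_rot: [3.142, -0.0, 1.943]
force: [1.6, 0.5, 3.6]
grip_width: 0.0001
finger_force: 1.8
clock: 29.55
position: [0.5326, 0.1511, 0.0619]
tool_rot: [3.141, -0.0, 1.943]
force: [-1.8, 0.6, 16.6]
grip_width: -0.0002
finger_force: 8.3
```

```bash

python3 -m crank '{"travel":[[0,0,-0.01],[0,0,-0.02],[0,0,-0.02],[0,0,-0.02],[0,0,-0.02]],"turn":[[0,0,0],[0,0,0],[0,0,0],[0,0,0],[0,0,0]],"gripper":[1,1,1,1,1]}'
```

```text
clock: 30.05
position: [0.5327, 0.1511, 0.0619]
tool_rot: [3.141, -0.0, 1.943]
force: [-2.7, 0.4, 20.5]
grip_width: -0.0001
finger_force: 10.3
```

Solid: 20.5 N with no further movement. I'm releasing upward, then checking the height of the stack.

```bash

python3 -m crank '{"travel":[[0,0,0.2],[0,0,0.5],[0,0,0.8],[0,0,1.1],[0,0,1.5]],"turn":[[0,0,0],[0,0,0],[0,0,0],[0,0,0],[0,0,0]],"gripper":[1,1,1,1,1]}'
python3 -m crank '{"travel":[[0,0,2],[0,0,5],[0,0,9],[0,0,12],[0,0,12]],"turn":[[0,0,0],[0,0,0],[0,0,0],[0,0,0],[0,0,0]],"gripper":[1,1,1,1,1]}'
python3 -m crank '{"travel":[[0,0,0],[0,0,0],[0,0,0],[0,0,0],[0,0,0]],"turn":[[0,0,0],[0,0,0],[0,0,0],[0,0,0],[0,0,0]],"gripper":[1,1,1,1,1]}'
python3 - <<'E'
from h import *
f=bot.grab_frame("side");p=f["pixels"].astype(int)
red=((p[...,0]>80)&(p[...,0]-p[...,1]>45)&(p[...,0]-p[...,2]>45)).astype(np.uint8)
u,v=proj(f,[.5318,.1506,.07]).astype(int);k=np.zeros_like(red);k[v-30:v+45,u-14:u+14]=red[v-30:v+45,u-14:u+14]
n,_,st,ce=cv2.connectedComponentsWithStats(k)
print([(s.tolist(),c.round(1).tolist()) for s,c in zip(st[1:],ce[1:]) if s[4]>5])
th=np.radians(21.3);ey=np.array([-np.sin(th),np.cos(th)])
for z in(.0617,.047,.079):
    print(z,[proj(f,[*(np.array([.5318,.1506])+ey*d),z]).round(1).tolist() for d in(.01,.0,-.01)])
b=cv2.imread("pics/raw_side.png")[...,::-1]
# the same mask on a view from just after the first cell was held is not kept; wrist check:
print(bot.observe()["force"])
E
```

```text
clock: 30.55
position: [0.5319, 0.1508, 0.0761]
tool_rot: [-3.141, 0.0, 1.943]
force: [-0.7, -0.3, 0.5]
grip_width: 0.0001
finger_force: 0.0
clock: 31.05
position: [0.5338, 0.1513, 0.1998]
tool_rot: [3.136, -0.0, 1.943]
force: [0.6, 0.2, -0.9]
grip_width: -0.0003
finger_force: 0.0
clock: 31.55
position: [0.5322, 0.1509, 0.1956]
tool_rot: [-3.141, 0.0, 1.943]
force: [0.7, -0.6, 0.6]
grip_width: -0.0001
finger_force: 0.0
[([306, 236, 7, 16, 80], [309.4, 242.9])]
0.0617 [[307.5, 239.4], [310.7, 241.0], [313.9, 242.6]]
0.047 [[307.6, 246.5], [310.8, 248.1], [314.0, 249.7]]
0.079 [[307.3, 231.0], [310.5, 232.5], [313.8, 234.0]]
[ 0.07900009 -0.0037563  -0.88993229]
```

The red patch spans rows 236–252. Two cells stacked directly under the lips should span about 237–251, so the fit is right. The robot is clear, and I'm handing in.

```bash
python3 -c "
from workcell import bot
print(bot.job_done())"
```

```text
the job is handed in; nothing more can be done
None
```

Both cells are snapped in under the lips: I pressed the stack to 20.5 N on the solid stop, let it rise back up and confirmed its height in the side camera, then handed in at about 32 s with the arm clear and nothing else on the desk touched, though no result was reported back.

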